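# Set out the saw engine parts for reassembly

### The arm

A 6-joint arm with a two-finger parallel gripper is mounted at the origin on the work surface. World frame = base frame: x ahead of the robot, y to its left, z up, the work surface at z = 0. Lengths are in m, angles in rad, forces in N, time in s.
With the tool pointing down it reaches from about 0.35 to 0.975 m from the base axis. Payload 7.1 kg.
Tool frame: the origin (TCP) lies midway between the tips of the shut fingers; the grasp point (between the pads) lies 19 mm behind it; z points along the fingers, y is the line along which they close (so a half turn about z gives the same grasp; the last joint's range is limited). The gripper opens to 88 mm and grips with 3 to 60 N. Pads are 20 mm wide; open, the fingers measure 115 mm over their backs; the gripper's body (75 mm by 178 mm) begins 61 mm behind the grasp point.
Start: joints at [-1.343, 0.423, 1.63, -0, 1.089, -0.019], TCP at [0.153, -0.606, 0.223] pointing down, gripper open.
Joint ranges: [-3, 3], [-0.9, 2.11], [0.09, 2.58], [-1.31, 4.45], [0.11, 2.69], [-2.54, 2.54]. Speed limits (rad/s): [2.39, 2.39, 3.01, 3.14, 3.14, 3.14].

### API

Orientations are given as a unit quaternion [w, x, y, z].
In Python, from station import move_pose, movel, movej, command_gripper, wait, inverse_kinematics, read_camera, camera_info, MotionError, job_done, get_time, get_joint_pos, get_qvel, get_effort, get_tcp_pos, get_ee_rot, get_ft_force, get_ft_torque, get_grip_width, get_finger_force gives the robot as it stands. Calls block until the motion is done:
- move_pose(position, orientation): joint-space move of the TCP to a pose.
- movel(position, frame=None, v=0.15, until_force=None): straight line of the TCP; frame=None keeps the orientation; v is the mean speed in m/s. With until_force (N) it stops when the force on the tool has changed by that much, and returns True; else False.
- movej(angles): joint-space move.
- command_gripper(opening): opening from 0.0 (shut) to 1.0 (fully open); the grip force is fixed at half the most; returns when the fingers have stopped.
- wait(seconds).
- inverse_kinematics(position, orientation): joint angles nearest the present ones, or None.
- read_camera(name): name is "scene" or "top"; returns the picture (420x560x3 uint8, red, green, blue); there is no depth.
- camera_info(name): a dict with "intrinsics" (3x3 intrinsics, pixels), "dist" ([k1, k2, p1, p2, k3] as OpenCV has them; the pictures are not rectified), "T" (4x4, takes a point from camera to world coordinates). Camera axes: x right, y up, looking along -z (the intrinsics and any distortion apply to the point x, -y, -z); pixel columns grow to the right and rows downward; lengths in m; the calibration is good to about 2 mm. A picture is of the moment at which its call begins. camera_info takes no time and is no camera call.
A pose or a line that the arm cannot do raises MotionError and nothing moves.
- job_done(): hands the job in; it is judged then, once.
Readings, each from a call of its own:
- get_time(): time.
- get_joint_pos(): joint angles.
- get_qvel(): joint speeds.
- get_effort(): joint torques, N m.
- get_tcp_pos(): TCP position.
- get_ee_rot(): TCP orientation.
- get_ft_force(): force on the tool from outside, world axes, zero at the start.
- get_ft_torque(): the same for the moment, N m.
- get_grip_width(): opening from 0.0 (shut) to 1.0 (fully open).
- get_finger_force(): force on a finger pad.
Only numpy, scipy, OpenCV 4.12 (cv2) and the standard library are available. Lean on these libraries where they do the work, as an engineer would, in place of code of your own. Each camera call takes 0.05 s, during which the arm holds its last target. There are 200 camera calls.

### The job

Set out the saw parts on the bench for reassembly: the clutch drum in the middle of the wooden block with the little sprocket centred on top of it, and the piston standing upright in the middle of the round cork pad. Draw the spanner out from under the engine cylinder without shifting the cylinder, and lay it flat between the block and the pad, centred on the white line and square across it. Leave the cylinder, the jar and the bottle where they are.

Things in the scene. Friction and masses are not known exactly. Their poses are not given: they have to be found in the camera images.
- drum: Clutch drum: bright steel disc, 60 mm diameter, 24 mm high, with three small dark holes round a dark centre in its flat top. Loose, about 0.16 kg, stands flat on the bench, flat top up. Origin: centre of its underside; z up.
- sprocket: Little sprocket: steel toothed wheel with eight teeth and a dark bore, 40 mm diameter over the teeth, 14 mm high (grips like a plain 40 mm disc). Loose, about 0.06 kg, lies flat on the bench. Origin: centre of its underside; z up.
- piston: Piston: plain aluminium cylinder, 44 mm diameter, 40 mm high, with two dark ring grooves near its crown and a dark pin hole across it. Loose, about 0.1 kg, stands upright on the bench, crown up. Origin: centre of its underside; z up.
- spanner: Flat steel double-ended spanner, 160 x 6 mm thick, on the bench, half of it under the cylinder (8 mm clear of it). Shank 14 mm wide over the middle 90 mm; heads 30 mm wide, the last 35 mm each. Loose, 0.1 kg. Origin: underside, mid-length; x along it, -x to the free end, z up. Sliding it about 100 mm along its -x clears the cylinder.
- cylinder: Finned aluminium engine cylinder, flange 70 (x) by 110 mm (y), 44 mm high, loose, 0.7 kg. Rests 14 mm above the bench (top at 58 mm) on two fixed wooden strips, 70 x 20 x 14 mm, along its x, centred 45 mm either side; the spanner lies in the 70 mm gap between them. Must not shift. Origin: centre of underside; z up.
- block: Square wooden block fixed on the bench at one end of the white line, 90 by 90 mm, 12 mm high. Origin: centre of its underside, so its top is 12 mm above the origin.
- pad: Round brown cork pad fixed on the bench at the other end of the white line, 90 mm diameter, 8 mm high. Origin: centre of its underside, so its top is 8 mm above the origin.
- line: White painted line on the bench, 6 mm wide, no height, running between block and pad, whose centres lie 250 mm apart (125 mm either way). Origin: its middle, midway between block and pad, at bench height; y along the line, x across it (the spanner is to lie along this x, either way round).
- jar: Bystander: orange grease jar, 64 mm diameter, 55 mm high, loose, standing near the cylinder. Leave it alone. Origin: centre of its underside.
- bottle: Bystander: grey oil bottle, 60 mm diameter, 160 mm high, loose, standing at the left of the bench. Leave it alone. Origin: centre of its underside.
Things that resemble listed ones, but are neither listed nor needed, are in the scene too. What is shaped like the pad but black is not meant.

How it is judged:
At the end, for the whole second after the job is handed in: Drum flat on the block and piston upright on the pad, each within 15 mm of centre; sprocket flat on the drum within 12 mm; spanner flat on the bench, its middle within 15 mm of the line's middle along and across, square to it within 12 degrees; cylinder moved under 10 mm; all at rest (horizontal distance between drum and block below 0.015 m and z of drum in the frame of block between 0.009 and 0.015 m and angle between each of drum, sprocket, piston, spanner's own z axis and vertical below 0.12 rad and horizontal distance between sprocket and drum below 0.012 m and z of sprocket in the frame of drum between 0.021 and 0.027 m and horizontal distance between piston and pad below 0.015 m and z of piston in the frame of pad between 0.005 and 0.011 m and x of spanner in the frame of line between -0.015 and 0.015 m and y of spanner in the frame of line between -0.015 and 0.015 m and height (world z) of spanner between -0.003 and 0.004 m and angle between the x axis of spanner and the x axis of line, either way round below 0.22 rad and distance of cylinder from where it was at the start of the episode below 0.01 m and linear speed of each of drum, piston, sprocket, spanner below 0.02 m/s and angular speed of each of drum, piston, sprocket, spanner below 0.2 rad/s); the robot touches nothing.
It fails at once if the engine cylinder is shifted by more than 10 mm (distance of cylinder from where it was at the start of the episode above 0.01 m).
It fails at once if the jar is moved by more than 15 mm (distance of jar from where it was at the start of the episode above 0.015 m).
It fails at once if the bottle is moved by more than 15 mm (distance of bottle from where it was at the start of the episode above 0.015 m).
It also fails if it takes over 112 s, if anything falls off the work surface, if the arm or the gripper's body presses on something with over 40 N, if the wrist force passes 120 N, or if a joint passes its speed limit or range.

## Working session

There is one attempt and no reset: what is moved stays moved. The work goes in short steps, each a Python script; the robot and the scene stay as the last script left them, time stands still between calls to the robot, and variables do not carry over. Pictures are saved under pics/ and viewed, at most 14 in all, crops included, and the job is handed in when it is done.

```bash
mkdir -p pics; ls; python3 - <<'E'
from station import *
import cv2
for n in("top","scene"):
    im=read_camera(n); cv2.imwrite(f"pics/{n}0.png",im[:,:,::-1])
    print(n,camera_info(n))
E
```

```text
pics
top {'intrinsics': array([[422.95945691,   0.        , 280.25965732],
       [  0.        , 422.95945691, 202.11017348],
       [  0.        ,   0.        ,   1.        ]]), 'dist': array([0.01167676, 0.        , 0.        , 0.        , 0.        ]), 'T': array([[ 0.01089922,  0.99295275, -0.11800869,  0.49553706],
       [-0.9999327 ,  0.01129209,  0.00266101,  0.08296395],
       [ 0.00397482,  0.11797174,  0.993009  ,  1.0273268 ],
       [ 0.        ,  0.        ,  0.        ,  1.        ]])}
scene {'intrinsics': array([[498.9658906 ,   0.        , 282.9577245 ],
       [  0.        , 498.9658906 , 211.91608697],
       [  0.        ,   0.        ,   1.        ]]), 'dist': array([-0.1820218,  0.       ,  0.       ,  0.       ,  0.       ]), 'T': array([[ 0.25186901, -0.75615965,  0.603974  ,  1.34972265],
       [ 0.96769601,  0.20403545, -0.14810118, -0.12641893],
       [-0.01124397,  0.62176533,  0.78312288,  0.98327568],
       [ 0.        ,  0.        ,  0.        ,  1.        ]])}
```

View pics/top0.png

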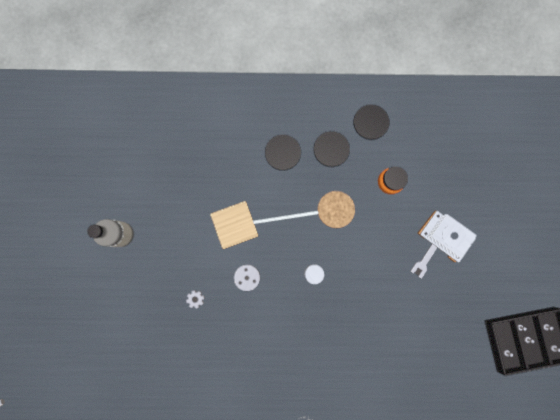

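View pics/scene0.png

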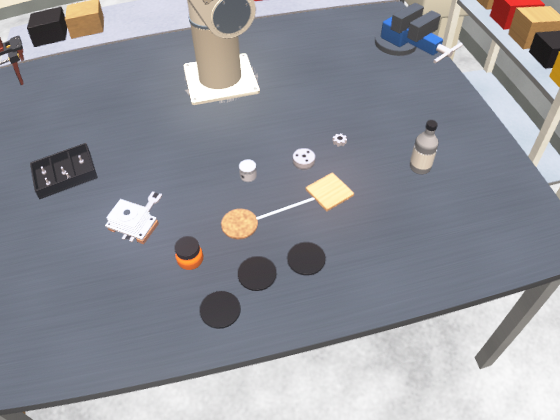

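Top view: block (234,225), pad (336,209), line between them, drum (247,278), sprocket (195,299), piston (314,274), spanner's free head (420,270), cylinder (450,237), jar (393,180), bottle (110,233). The black discs are decoys.

```bash
cat > h.py <<'E'
from station import *
import numpy as np, cv2
def ray(cam,uv,z):
    c=camera_info(cam); K=c["intrinsics"];T=c["T"]
    p=cv2.undistortPoints(np.array(uv,float).reshape(-1,1,2),K,c["dist"]).reshape(-1,2)
    d=np.c_[p[:,0],-p[:,1],-np.ones(len(p))]@T[:3,:3].T
    return T[:3,3]+d*((z-T[2,3])/d[:,2])[:,None]
def blob(im,warm,near,lo=110):
    """largest contour near a pixel; warm: wood/cork, else grey-bright"""
    h=cv2.cvtColor(im,cv2.COLOR_RGB2HSV)
    m=(h[...,1]>70)&(h[...,2]>90)&(h[...,0]<30) if warm else (h[...,1]<60)&(h[...,2]>lo)
    cs,_=cv2.findContours(m.astype(np.uint8),cv2.RETR_EXTERNAL,cv2.CHAIN_APPROX_NONE)
    cs=[c for c in cs if cv2.contourArea(c)>25 and abs(cv2.pointPolygonTest(c,near,True))<40]
    return min(cs,key=lambda c:-cv2.pointPolygonTest(c,near,True))
def cen(c):
    return cv2.minAreaRect(c)[0]
def q(yaw):  # tool down, closing axis (tool y) along world direction yaw+90deg (x along yaw)
    return [0,np.cos(yaw/2),np.sin(yaw/2),0]
E
python3 - <<'E'
from h import *
im=read_camera("top")
for n,w,p,z in [("block",1,(234,225),.012),("pad",1,(336,209),.008),("drum",0,(250,285),.024),("sprocket",0,(195,294),.014),("piston",0,(314,274),.04)]:
    c=blob(im,w,p); P=ray("top",c.reshape(-1,2),z)[:,:2].astype(np.float32)
    r=cv2.minAreaRect(P); e=cv2.minEnclosingCircle(P); print(n,np.round(r[0],4),np.round(r[1],4),round(r[2],1),np.round(e[0],4),round(e[1],4))
c=blob(im,0,(420,268)); print("sp/cyl",cv2.boundingRect(c))
cv2.imwrite("pics/crop1.png",cv2.resize(im[200:290,390:490],None,fx=6,fy=6,interpolation=cv2.INTER_CUBIC)[:,:,::-1])
im=read_camera("scene")
cv2.imwrite("pics/crop2.png",cv2.resize(im[180:270,90:210],None,fx=6,fy=6,interpolation=cv2.INTER_CUBIC)[:,:,::-1])
E
```

```text
block [0.5605 0.1905] [0.0895 0.0879] 20.8 [0.5596 0.1908] 0.0606
pad [ 0.6004 -0.055 ] [0.0873 0.0876] 63.7 [ 0.6014 -0.055 ] 0.0451Traceback (most recent call last):
  File "<stdin>", line 4, in <module>
  File "h.py", line 14, in blob
    return min(cs,key=lambda c:-cv2.pointPolygonTest(c,near,True))
ValueError: min() iterable argument is empty
```

```bash
sed -i 's/(h\[...,1\]<60)/(h[...,1]<90)/' h.py
python3 - <<'E'
from h import *
im=read_camera("top")
print(im[285,250],im[274,314],im[350,250],im[268,421])
cv2.imwrite("pics/crop1.png",cv2.resize(im[200:290,390:490],None,fx=6,fy=6,interpolation=cv2.INTER_CUBIC)[:,:,::-1])
for n,w,p,z in [("drum",0,(250,285),.024),("sprocket",0,(195,294),.014),("piston",0,(314,274),.04)]:
  try:
    c=blob(im,w,p); P=ray("top",c.reshape(-1,2),z)[:,:2].astype(np.float32)
    r=cv2.minAreaRect(P); e=cv2.minEnclosingCircle(P); print(n,np.round(r[0],4),np.round(r[1],4),round(r[2],1),np.round(e[0],4),round(e[1],4))
  except ValueError: print(n,"none")
im=read_camera("scene")
cv2.imwrite("pics/crop2.png",cv2.resize(im[180:270,90:210],None,fx=6,fy=6,interpolation=cv2.INTER_CUBIC)[:,:,::-1])
E
```

```text
[202 204 214] [224 228 239] [101 106 117] [198 199 209]
drum none
sprocket none
piston none
```

View pics/crop1.png

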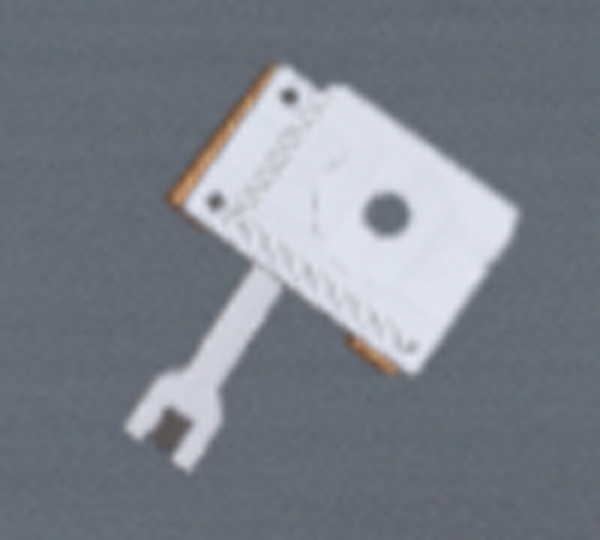

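View pics/crop2.png

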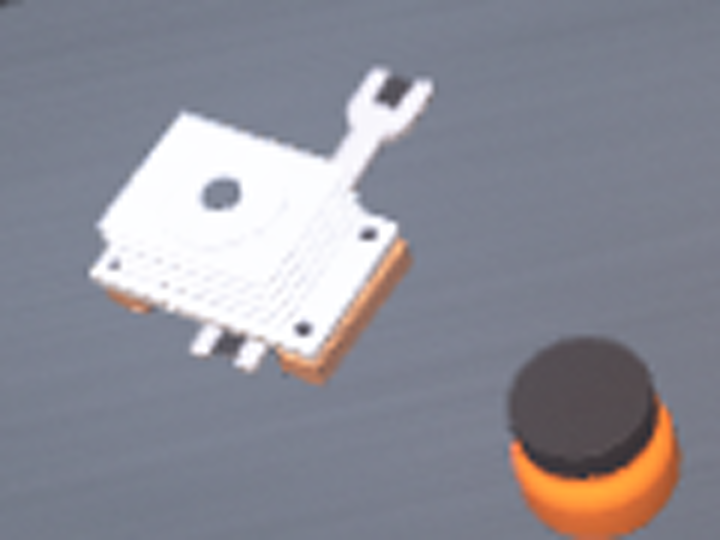

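Crop1 shows the spanner's free-end prong tips at crop (127,428) and (190,470), with the shank running up to the flange at (268,277). Crop2 shows its other head just peeking out on the far side of the cylinder.

```bash
sed -i 's/lo=110/lo=150/' h.py
cat >> h.py <<'E'
def best(pos,yaw,free=False):
    """quaternion for grasp yaw (mod pi) with the last joint nearest mid-range"""
    c=[]
    for y in (np.arange(-np.pi,np.pi,np.pi/12) if free else (yaw,yaw+np.pi,yaw-np.pi)):
        j=inverse_kinematics(pos,q(y))
        if j is not None: c.append((abs(j[5]),y))
    return min(c)[1]
E
python3 - <<'E'
from h import *
im=read_camera("top")
for n,p,z in [("drum",(250,285),.024),("sprocket",(195,294),.014),("piston",(314,274),.04)]:
  try:
    c=blob(im,0,p); P=ray("top",c.reshape(-1,2),z)[:,:2].astype(np.float32)
    r=cv2.minAreaRect(P); e=cv2.minEnclosingCircle(P); print(n,np.round(r[0],4),np.round(r[1],4),np.round(e[0],4),round(e[1],4))
    print(best([*r[0],.1],0,True), best([*r[0],.1],0))
  except ValueError: print(n,"none")
px=np.array([[127,428],[190,470],[200,380],[268,277]])/6+[390,200]-.4
print(np.round(ray("top",px,.006),4)); print(get_time())
E
```

```text
drum [0.4365 0.1573] [0.0576 0.0586] [0.4365 0.1575] 0.0308
1.8325957145940492 3.141592653589793
sprocket [0.3848 0.2786] [0.0388 0.0391] [0.3846 0.2786] 0.021
2.0943951023931984 -3.141592653589793
piston [4.476e-01 2.000e-04] [0.0451 0.0439] [4.471e-01 2.000e-04] 0.0231
1.5707963267948992 0
[[ 0.4552 -0.2328  0.006 ]
 [ 0.439  -0.2574  0.006 ]
 [ 0.4744 -0.2624  0.006 ]
 [ 0.5155 -0.2908  0.006 ]]
0.3
```

```bash
cat >> h.py <<'E'
def pick(xy,z,yaw,opening=1.,h=.14):
    command_gripper(opening)
    move_pose([*xy,h],q(yaw)); movel([*xy,z],v=.15)
    command_gripper(0.); print("grip",round(get_grip_width()*.088,4),round(get_finger_force(),1))
    movel([*xy,h],v=.2)
def place(xy,z,yaw,opening=1.,h=.14):
    move_pose([*xy,h],q(yaw)); movel([*xy,z+.012],v=.2)
    print("touch",movel([*xy,z-.002],v=.03,until_force=3),np.round(get_tcp_pos(),4),round(get_grip_width()*.088,4))
    command_gripper(opening); movel([*xy,h],v=.2)
B=np.array([.5600,.1906]); P=np.array([.6009,-.055])
E
python3 - <<'E'
from h import *
a=(.4365,.1574)
pick(a,.006,1.83); place(B,.006+.012,1.83)
print(get_time())
a=(.3847,.2786)
pick(a,.004,2.09,.8)
print(get_time())
im=read_camera("top"); cv2.imwrite("pics/t1.png",im[:,:,::-1])
E
```

```text
grip 0.0595 30.0
touch True [0.5605 0.1907 0.0177] 0.0598
8.925
grip 0.0393 30.0
12.7083
```

View pics/t1.png

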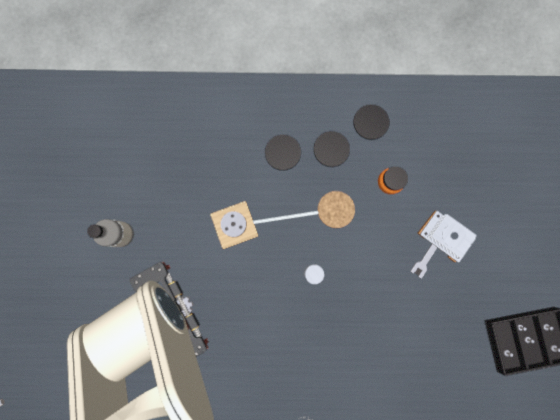

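The drum sits centred on the block (233,224); the sprocket is held in the gripper.

```bash
python3 - <<'E'
from h import *
im=read_camera("top")
c=blob(im,0,(240,229)); D=cv2.minAreaRect(ray("top",c.reshape(-1,2),.036)[:,:2].astype(np.float32)); print(D)
d=np.array(D[0])
if np.linalg.norm(d-B)>.008: raise SystemExit
place(d,.004+.036,2.0,.75)
pick((.4474,.0002),.008,1.57); place(P,.008+.008,1.5)
# spanner: draw out
px=ray("top",np.array([[127,428],[190,470],[200,380],[268,277]])/6+[390,200]-.4,.006)[:,:2]
tip=px[:2].mean(0); u=px[3]-tip; u/=np.linalg.norm(u); g=tip+.05*u
yaw=best([*g,.1],np.arctan2(u[1],u[0])); print(tip,u,g,yaw,get_time())
command_gripper(.5)
move_pose([*g,.16],q(yaw)); 
im=read_camera("top"); cv2.imwrite("pics/t2.png",im[:,:,::-1])
im=read_camera("scene"); cv2.imwrite("pics/s2.png",im[:,:,::-1])
E
```

```text
((0.5871784090995789, 0.11583919823169708), (0.08969517052173615, 0.24613027274608612), 20.8497257232666)
```

```bash
sed -i 's/(h\[...,1\]<90)/(h[...,1]<40)/' h.py; python3 - <<'E'
from h import *
im=read_camera("top")
c=blob(im,0,(240,229)); D=cv2.minAreaRect(ray("top",c.reshape(-1,2),.036)[:,:2].astype(np.float32)); print(D)
d=np.array(D[0])
if np.linalg.norm(d-B)>.008: raise SystemExit
place(d,.004+.036,2.0,.75)
pick((.4474,.0002),.008,1.57); place(P,.008+.008,1.5)
# spanner: draw out
px=ray("top",np.array([[127,428],[190,470],[200,380],[268,277]])/6+[390,200]-.4,.006)[:,:2]
tip=px[:2].mean(0); u=px[3]-tip; u/=np.linalg.norm(u); g=tip+.05*u
yaw=best([*g,.1],np.arctan2(u[1],u[0])); print(tip,u,g,yaw,get_time())
command_gripper(.5)
move_pose([*g,.16],q(yaw)); 
im=read_camera("scene"); cv2.imwrite("pics/s2.png",im[:,:,::-1])
E
```

```text
((0.5616617202758789, 0.1905931979417801), (0.058817870914936066, 0.056300945580005646), 1.1935160160064697)
touch True [0.5621 0.1907 0.0397] 0.0392
grip 0.0437 30.0
touch True [ 0.6014 -0.0551  0.0157] 0.0437
[ 0.44707188 -0.24510147] [ 0.83177961 -0.55510601] [ 0.48866086 -0.27285677] -3.7300830697804512 23.45
```

View pics/s2.png

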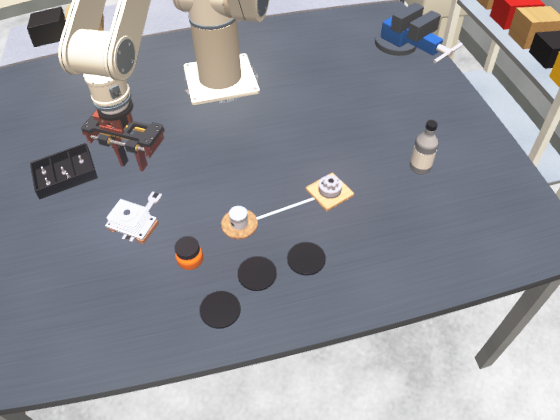

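The stack on the block (330,187) and the piston on the pad (238,217) stand well. Next I draw the spanner out.

```bash
python3 - <<'E'
from h import *
u=np.array([.83178,-.55511]); g=np.array([.48866,-.27286])
movel([*g,.03],v=.15); print(movel([*g,.002],v=.04,until_force=4),get_tcp_pos())
z=max(get_tcp_pos()[2]+.0005,.0025); movel([*g,z])
command_gripper(0.); print("grip",get_grip_width()*.088,get_finger_force())
e=g-.105*u
movel([*e,z+.001],v=.06); print(get_tcp_pos(),get_grip_width()*.088,get_ft_force())
command_gripper(.5); movel([*e,.12],v=.2); 
move_pose([.35,-.45,.25],get_ee_rot())
im=read_camera("top"); print(get_time()); cv2.imwrite("pics/c3.png",cv2.resize(im[190:340,330:490],None,fx=4,fy=4,interpolation=cv2.INTER_CUBIC)[:,:,::-1])
E
```

```text
False [ 0.48871503 -0.27287968  0.00196756]
grip 0.013389834070871097 29.991309642791748
[ 0.40161629 -0.21476421  0.00350118] 0.01344373184342755 [-0.73884868  0.7307692  -1.26551317]
32.7583
```

View pics/c3.png

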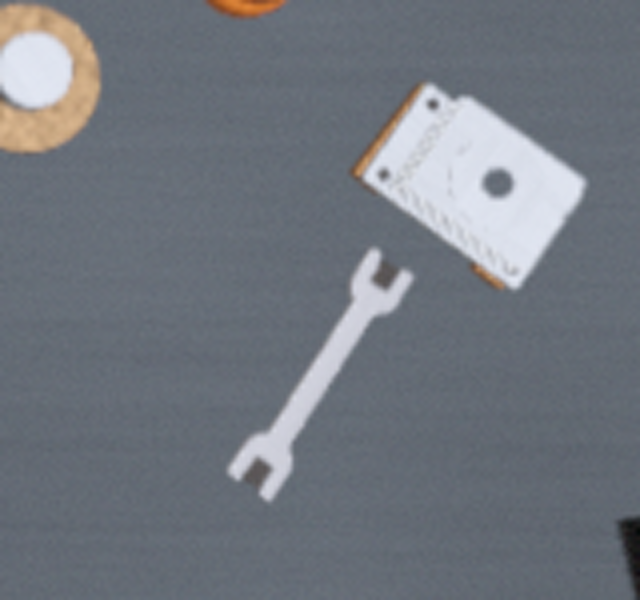

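The spanner lies clear of the cylinder, its middle at about px (410,283). The cylinder's bore is unmoved at (454,236). Next I regrasp the spanner mid-shank and lay it out.

```bash
python3 - <<'E'
from h import *
im=read_camera("top")
c=blob(im,0,(410,283)); r=cv2.minAreaRect(ray("top",c.reshape(-1,2),.006)[:,:2].astype(np.float32)); print(r)
b=cv2.boxPoints(r); s=sorted([b[1]-b[0],b[2]-b[1]],key=np.linalg.norm)[1]
g=np.array(r[0]); y0=np.arctan2(s[1],s[0])
M=(B+P)/2; l=P-B; y1=np.arctan2(l[1],l[0])+np.pi/2
# reduce turn mod pi, keep last joint centred for the pick
yp=best([*g,.1],y0); yt=best([*M,.1],y1); print(g,yp,M,yt)
assert abs(r[1][0]-r[1][1])>.1
pick(g,.003,yp,.5,.15)
place(M,.0035,yt,.45,.15)
move_pose([.35,-.45,.25],get_ee_rot())
im=read_camera("top"); print(get_time()); cv2.imwrite("pics/c4.png",cv2.resize(im[160:300,190:490],None,fx=2.6,fy=2.6,interpolation=cv2.INTER_CUBIC)[:,:,::-1])
E
```

```text
((0.42696964740753174, -0.23030194640159607), (0.03160899505019188, 0.16129788756370544), 55.94596862792969)
[ 0.42696965 -0.23030195] -3.7359476 [0.58045 0.0678 ] 0.16501662063097688
grip 0.0133 30.0
touch True [0.5807 0.0678 0.0027] 0.0135
44.0417
```

View pics/c4.png

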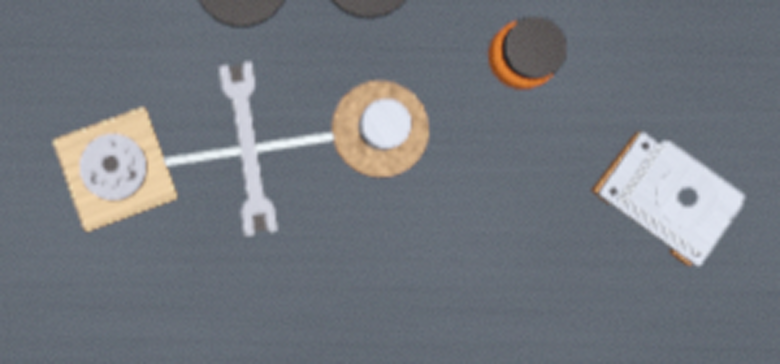

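The spanner lies square across the line between the block and the pad, and the cylinder and jar are untouched. A quick numeric check before I hand in.

```bash
python3 - <<'E'
from h import *
f=lambda x,y,z:np.round(ray("top",np.array([x,y])/2.6+[190,160]-.3,z)[0,:2],4)
print("spr",f(110,163,.050),B,"pist",f(386,123,.048),P)
a,b=f(238,71,.006),f(261,225,.006)
print("span",(a+b)/2,(B+P)/2,"cos to line",np.dot(b-a,P-B)/np.linalg.norm(b-a)/np.linalg.norm(P-B))
if np.linalg.norm(f(110,163,.05)-B)<.009 and np.linalg.norm(f(386,123,.048)-P)<.009: print(job_done())
E
```

```text
spr [0.5632 0.1914] [0.56   0.1906] pist [ 0.602  -0.0546] [ 0.6009 -0.055 ]
span [0.5823  0.06685] [0.58045 0.0678 ] cos to line -0.00823585562038926
the job is handed in; nothing more can be done
None
```

The job is handed in at about 44 s, with every part set out as asked: in the last picture everything measured within 4 mm of its target and the spanner about half a degree off square, and the cylinder and jar had not visibly moved (I did not re-measure the bottle).

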